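# Load two padlocks into the spring magazine of the marking machine

## Robot

A 6-joint arm with a two-finger parallel gripper is mounted at the origin on the work surface. World frame = base frame: x ahead of the robot, y to its left, z up, the work surface at z = 0. Lengths are in m, angles in rad, forces in N, time in s.
With the tool pointing down it reaches from about 0.25 to 0.775 m from the base axis. Payload 4 kg.
Tool frame: the origin (TCP) lies at the very end of the fingers, on their centre line; the grasp point (between the pads) lies 19 mm behind it (robot.pinch_z is the distance from the TCP to the grasp point, in m); z points along the fingers, y is the line along which they close (so a half turn about z gives the same grasp; the last joint's range is limited). The gripper opens to 94 mm and grips with 3 to 60 N. Pads are 16 mm wide; open, the fingers measure 119 mm over their backs; the gripper's body (75 mm by 177 mm) begins 78 mm behind the grasp point.
Start: joints at [1.038, 0.087, 1.371, -0, 1.684, -0.103], TCP at [0.229, 0.5, 0.206] pointing down, gripper open.
Joint ranges: [-3.1, 3.1], [-0.76, 2.03], [0.27, 2.55], [-1.08, 4.22], [0.17, 2.65], [-2.57, 2.57]. Speed limits (rad/s): [2.79, 2.79, 3.14, 3.14, 3.14, 3.14].

## Interface

Orientations are given as [roll, pitch, yaw] about the fixed x, y, z axes, in that order (R = Rz(yaw) Ry(pitch) Rx(roll)).
In Python, from bench import robot gives the robot as it stands.
- The arm moves only by the tool arm_command, never from a script. Its argument "targets" is one flat list of numbers, 7 for each row, row after row: the turn, a rotation vector about the tool's x, y, z in degrees, then the shift along the tool's x, y, z in mm, then the closure, from -1 (fully open) to 1 (shut). In form: [ax, ay, az, x, y, z, hand, ax, ay, az, x, y, z, hand, ...]. A call has 1 to 20 rows; each row is the pose to reach, as a shift and turn from the pose commanded when the call began, along the tool's axes at that moment; what a row does not reach only later rows make up. A row lasts 1/10 s, in which the tool goes at most 50 mm and 8.59 degrees, less where a joint would pass 70% of its speed; a pose out of reach is approached as far as the arm can. A call with a gripper value outside its range is refused whole. The fingers move at their own pace and stop on an object; the grip force is fixed at half the most. Time passes only in rows, so rows that repeat a pose let the fingers close. It gives the time, the measured TCP pose, the force, the opening and the grip force at its end, in the units of the state.
- robot.get_obs(): the state, without advancing time (a new reading comes with each control period).
- robot.snapshot(name): name is "scene" or "top" or "wrist"; returns a dict with "color" (420x560x3 uint8, red, green, blue), "range_z" (420x560 float32, m along the optical axis (not along the pixel's ray), 0 where there is no reading), "fx", "fy", "cx", "cy" (pixels), "T" (4x4, takes a point from camera to world coordinates); the wrist camera has in their place "T_tool_cam" (4x4, takes a point from camera to tool coordinates, whose origin is the TCP and whose axes are the flange's). Camera axes: x right, y down, z forward; pixel columns grow to the right and rows downward; lengths in m; the calibration is good to about 2 mm. The wrist camera is an equidistant fisheye: a pixel r from the principal point sees the ray r / f radians off the axis. A picture is of the moment at which its call begins: read the wrist's pose just before it.
- robot.close_job(): hands the job in; it is judged then, once.
The state is a dict: "time": time; "joint_positions": joint angles; "qvel": joint speeds; "joint_torque": joint torques, N m; "tool_pos": TCP position; "ee_rot": TCP orientation; "wrist_force": force on the tool from outside, world axes, zero at the start; "wrist_torque": the same for the moment, N m; "width": finger opening in m; "finger_force": force on a finger pad.
Only numpy, scipy, OpenCV 4.12 (cv2) and the standard library are available. Lean on these libraries where they do the work, as an engineer would, in place of code of your own. Each camera call takes 0.05 s, during which the arm holds its last target. There are 200 camera calls.

## Task

Load the two large brass padlocks into the marking machine's spring magazine, lying flat one on top of the other with their shackles sticking out of the column's open front. Press each one down against the spring until both side catches have snapped out over it and hold it under them when you let go. Leave the other locks and tools on the bench where they lie.

Things in the scene. Friction and masses are not known exactly. Their poses are not given: they have to be found in the camera images.
- marker: Bench marking machine, fixed (place and yaw vary): grey base plate with, at its right end, the spring magazine, an open-topped aluminium column; to its left (+y) a 60 mm high control box and, at x 50, y 250 mm, a 320 mm post with the marking head swung aside. Origin: on the bench on the column's vertical axis. x: from the column's open front (robot side) to its closed back; y: to its left; z up.
- column_mouth (a point): On the column's axis, 95 mm above the bench, axes as the machine's. Inside, the column is 54.4 mm along x, 62.4 mm along y. Back, front lips and corners rise to here, flared lead-ins 5 mm higher. Between corners each side is lower for 34 mm: fingers on a padlock's sides pass if their tips stay 2 mm above here. Catch housings and knobs reach y = +-67 mm, all below here. Front opening 53 mm.
- marking_plane (a point): On the column's axis, 85 mm above the bench, axes as the machine's: level of the flat undersides of the two catches. The spring presses a held padlock's top up to this level; the next one pressed in drives both 20 mm down. Each catch, in the middle of its side, 20 mm wide, stands 4.7 mm into the column and is bevelled above (2 to 10 mm over this level), so a padlock pressed down pushes it aside.
- follower (a joint): Spring-loaded platform (44 x 50 mm plate); m downwards. 0: up, top 93 mm above the bench, carries a first padlock at the mouth; 0.028 with one padlock held, 0.048 with two, 0.054 lowest stop. Its spring pushes up with 8 N at 0, 2.2 N more per 10 mm, 20 N at the stop; the catches add up to 5 N. Pressing a padlock 3 to 5 mm below the catches makes them snap out; let go sooner and it rises again.
- catch_left (a joint): Left (+y) spring catch, m: 0 when fully out, about 0.0035 to 0.005 while a padlock holds it aside.
- catch_right (a joint): Right (-y) spring catch, m: as the left one.
- lock_a: One of the two large brass padlocks to load, locked, lying flat on the bench: body 60 mm wide (its y), 52 mm long (its x), 20 mm thick (z), steel shackle of 9 mm bar, 49 mm wide over its legs, sticking out 38 mm from the body towards its own -x; 91 mm long overall, about 0.4 kg. Both faces alike. Origin: centre of the 60 x 52 x 20 mm body (10 mm above the bench at the start).
- lock_b: The other large brass padlock, the same as lock_a.
- small_lock: Small brass padlock of the same shape, body 40 x 34 x 14 mm: not to be loaded. Origin: centre of its body.
- disc_lock: Round steel disc padlock, 70 mm diameter, 25 mm thick: not to be loaded. Origin: centre of the underside.
- euro_cylinder: Brass door-lock cylinder, 70 mm long, 32 mm high, 10 to 24 mm wide, bystander. Origin: centre of its underside; long along x.
- mortice_key: Steel mortice-lock key, about 120 mm long, lying flat, bystander. Origin: under its shank; long along x.
- screwdriver: Screwdriver, 200 mm long, lying beyond the padlocks, bystander. Origin: underside, long along x.
- brush: Bench brush with wooden handle, 180 mm long, lying at the right, bystander. Origin: on its underside; long along x.
Things that resemble listed ones, but are neither listed nor needed, are in the scene too. What is shaped like the lock_a but green or orange is not meant.

How it is judged:
On the way:
1. a first large padlock lies flat in the column, held down under both catches (((z of lock_a in the frame of marking_plane between -0.04 and -0.008 m and x of lock_a in the frame of marking_plane between -0.004 and 0.004 m and y of lock_a in the frame of marking_plane between -0.004 and 0.004 m and angle between the z axis of lock_a and the z axis of marker, either way round below 0.12 rad and angle between the x axis of lock_a and the x axis of marker, either way round below 0.15 rad) or (z of lock_b in the frame of marking_plane between -0.04 and -0.008 m and x of lock_b in the frame of marking_plane between -0.004 and 0.004 m and y of lock_b in the frame of marking_plane between -0.004 and 0.004 m and angle between the z axis of lock_b and the z axis of marker, either way round below 0.12 rad and angle between the x axis of lock_b and the x axis of marker, either way round below 0.15 rad)) and value of joint each of catch_left, catch_right below 0.0018 m), for 0.2 s.
At the end, for the whole second after the job is handed in: Both large padlocks lie flat (within 7 degrees) and at rest in the column, centred within 4 mm, shackles at the open front, one on top of the other with the upper one's top face below the undersides of the catches, and both catches are out again over it (within 1.8 mm of fully out) (z of lock_a in the frame of marking_plane between -0.04 and -0.008 m and x of lock_a in the frame of marking_plane between -0.004 and 0.004 m and y of lock_a in the frame of marking_plane between -0.004 and 0.004 m and angle between the z axis of each of lock_a, lock_b and the z axis of marker, either way round below 0.12 rad and angle between the x axis of each of lock_a, lock_b and the x axis of marker, either way round below 0.15 rad and z of lock_b in the frame of marking_plane between -0.04 and -0.008 m and x of lock_b in the frame of marking_plane between -0.004 and 0.004 m and y of lock_b in the frame of marking_plane between -0.004 and 0.004 m and value of joint each of catch_left, catch_right below 0.0018 m and linear speed of each of lock_a, lock_b below 0.02 m/s); the robot touches nothing.
It fails at once if another lock or a tool on the bench is pushed more than 40 mm out of place (distance of any of disc_lock, small_lock, euro_cylinder, mortice_key, screwdriver, brush from where it was at the start of the episode above 0.04 m).
It also fails if it takes over 69 s, if anything falls off the work surface, if the arm or the gripper's body presses on something with over 40 N, if the wrist force passes 120 N, or if a joint passes its speed limit or range.

## Working session

There is one attempt and no reset: what is moved stays moved. The work goes in short steps, Python scripts to look and compute and a tool call to move; the robot and the scene stay as the last step left them, time stands still between calls to the robot, and variables do not carry over. Pictures are saved under pics/ and viewed, at most 11 in all, crops included, and the job is handed in when it is done.

Besides the shell and the picture viewer there is one more tool, called after "Request:" as name(argument=value, ...) on one line, values as JSON. arm_command: Moves the arm, as the interface text tells. Its arguments: {"type":"object","properties":{"targets":{"type":"array"}},"required":["targets"]}

```bash
mkdir -p pics
cat > h.py <<'E'
from bench import robot
import numpy as np, cv2
def snap(n,f=None):
    s=robot.snapshot(n)
    if f: cv2.imwrite(f,s['color'][:,:,::-1])
    return s
def cloud(s):
    z=s['range_z'];v,u=np.indices(z.shape)
    P=np.stack([(u-s['cx'])/s['fx']*z,(v-s['cy'])/s['fy']*z,z,np.ones_like(z)],-1)@s['T'].T
    P[z==0]=np.nan
    return P[...,:3]
E
python3 - <<'E'
from h import *
import pickle
a=snap('top','pics/top.png');b=snap('scene','pics/scene.png')
pickle.dump((a,b),open('s.pkl','wb'))
print(a['T'],a['fx'],b['T']); print({k:np.round(v,3) for k,v in robot.get_obs().items()})
E
```

```text
[[-2.17006809e-02 -9.91390756e-01  1.29125708e-01  3.65019345e-01]
 [-9.99763724e-01  2.13566694e-02 -4.04837158e-03 -1.66885113e-01]
 [ 1.25582309e-03 -1.29183051e-01 -9.91619969e-01  1.39087608e+00]
 [ 0.00000000e+00  0.00000000e+00  0.00000000e+00  1.00000000e+00]] 527.0141358425645 [[-0.38282251  0.7195581  -0.57938162  1.24134208]
 [ 0.9237738   0.30456292 -0.23212797  0.11857536]
 [ 0.0094286  -0.62408137 -0.78130247  1.06911142]
 [ 0.          0.          0.          1.        ]]
{'time': np.float64(0.1), 'joint_positions': array([ 1.038,  0.088,  1.372,  0.   ,  1.684, -0.103]), 'qvel': array([ 0.001, -0.001, -0.003,  0.001,  0.   , -0.   ]), 'joint_torque': array([ 3.0000e-03, -3.4125e+01, -3.0330e+01,  7.2000e-02,  3.0000e-02,
       -0.0000e+00]), 'tool_pos': array([0.229, 0.5  , 0.204]), 'ee_rot': array([-3.14 , -0.   ,  2.712]), 'wrist_force': array([ 0.103, -0.243, -0.533]), 'wrist_torque': array([-0.011, -0.073,  0.032]), 'finger_force': np.float64(0.0), 'width': np.float64(0.094)}
```

View pics/top.png

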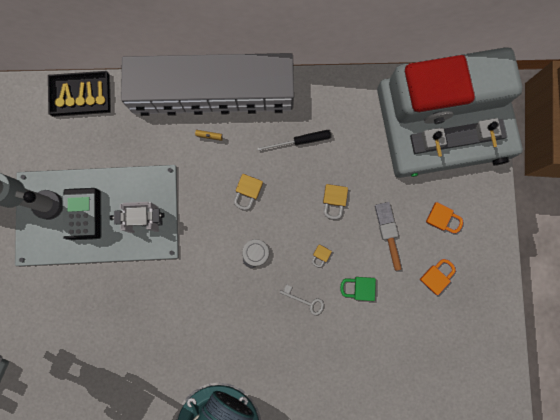

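View pics/scene.png

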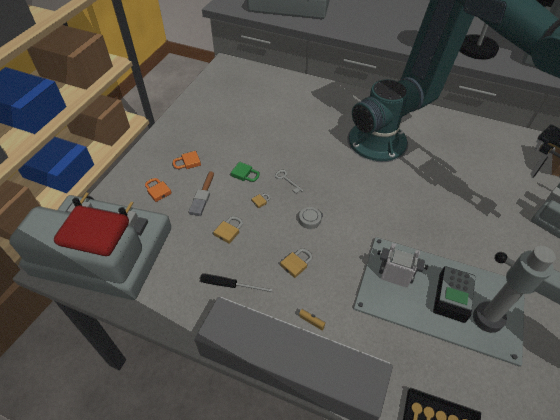

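The top view shows two large brass padlocks at (248,190) and (335,199), with shackles pointing down toward the robot, and the magazine column at (136,216). The lookalikes are the small brass lock (321,254), the green lock (362,289), the orange locks (444,217) and (437,277), the disc (256,253) and the brass euro cylinder (208,134). I choose the two large brass ones.

Run:
```python
from h import *
import pickle
a,b=pickle.load(open('s.pkl','rb'))
for n,s,seeds in (('top',a,[(248,186),(336,194)]),('scene',b,[(294,264),(227,230)])):
    P=cloud(s);hsv=cv2.cvtColor(s['color'],cv2.COLOR_RGB2HSV)
    m=((hsv[...,0]>12)&(hsv[...,0]<30)&(hsv[...,1]>110)&(hsv[...,2]>60)).astype(np.uint8)
    c,l=cv2.connectedComponents(m)
    for u,v in seeds:
        k=l==l[v,u];Q=P[k];z=np.nanmedian(Q[:,2]);T=Q[np.abs(Q[:,2]-z)<.006]
        r=cv2.minAreaRect((T[:,:2]*1000).astype(np.float32))
        print(n,(u,v),k.sum(),'z',z.round(4),np.round(r[0],1),np.round(r[1],1),round(r[2],1))
    # column
    reg=(P[...,0]>.25)&(P[...,0]<.6)&(P[...,1]<.35)&(P[...,1]>-.05)
    print('bench z',np.nanmedian(P[reg&(P[...,2]<.02)][:,2]))
    pu,pv=(136,216) if n=='top' else (400,258)
    print('col pt',P[pv,pu])
# crop of column + locks from top, enlarged
c=a['color'][160:275,85:365]; cv2.imwrite('pics/crop.png',cv2.resize(c,(784,322),interpolation=cv2.INTER_CUBIC)[:,:,::-1])
P=cloud(a)
for v in range(196,240,3): print(v,[int(x*1000) if x==x else -1 for x in P[v,104:170:3,2]])
print(P[216,104],P[216,167],P[200,136],P[235,136])
# base plate corners
for u,v in [(31,174),(171,170),(172,254),(22,260)]: print('screw',P[v,u])
```

```text
top (248, 186) 432 z 0.0189 [613.1 -88.1] [60.  51.1] 67.8
top (336, 194) 440 z 0.0187 [ 585.5 -316.3] [59.2 52.4] 80.1
bench z 0.00020148671410269436
col pt [0.53060138 0.18911043 0.08970419]
scene (294, 264) 364 z 0.02 [617.1 -87.7] [58.2 52. ] 68.6
scene (227, 230) 321 z 0.0194 [ 588.9 -315.3] [58.8 52. ] 81.7
bench z 0.0015398055680132527
col pt [0.53538186 0.18242739 0.09339203]
196 [6, 12, 7, 5, 11, 9, 10, 14, 12, 15, 14, 5, 8, 7, 10, 9, 13, 9, 10, 12, 11, 11]
199 [11, 15, 10, 12, 11, 13, 6, 20, 5, 10, 13, 11, 10, 12, 13, 8, 7, 14, 13, 19, 7, 12]
202 [8, 6, 9, 14, 9, 10, 10, 10, 10, 12, 93, 99, 95, 103, 99, 97, 13, 13, 5, 10, 7, 17]
205 [7, -1, 6, 4, 10, 12, 100, 98, 93, 89, 94, 94, 88, 84, 82, 99, 80, 40, 14, 9, 6, 11]
208 [14, 12, 20, 9, 11, 10, 100, 76, 91, 92, 87, 86, 94, 94, 90, 31, 82, 52, 17, 12, 9, 14]
211 [8, 15, 13, 7, 84, 88, 85, 75, 91, 92, 88, 92, 94, 93, 89, 12, 89, 90, 87, 15, 14, 18]
214 [13, 8, 13, 10, 88, 92, 88, 94, 94, 89, 90, 89, 90, 89, 90, 95, 90, 87, 89, 88, 78, 12]
217 [9, 12, 88, 81, 88, 87, 92, 88, 89, 92, 93, 93, 88, 94, 93, 88, 89, 91, 88, 88, 9, 8]
[... 222 characters left out ...]
, 23, 7, 9, 12, 11, 9, 97, 82, 47, 20, 6, 17, 11]
229 [13, 7, 13, 13, 13, 13, 97, 91, 68, 27, 14, 8, 11, 10, 12, 82, 75, 49, 23, 9, 12, 8]
232 [9, 10, 7, 16, 13, 8, 15, 16, 34, 30, 22, 17, 8, 7, 10, 7, 11, 10, 5, 10, 14, 9]
235 [13, 10, 10, 11, 18, 11, 12, 19, 11, 9, 12, 9, 8, 12, -1, 14, 19, 6, 11, 11, 4, 11]
238 [12, 12, 7, 7, 8, 6, 14, 8, 10, 12, 17, 10, 5, 8, 12, 13, 13, 14, 11, 9, 10, 10]
[0.54230585 0.29462128 0.01199802] [0.53889746 0.1290243  0.01067321] [0.58266456 0.21013624 0.01501319] [0.49003286 0.20894046 0.01468275]
screw [0.65948634 0.49194171 0.01050278]
screw [0.66146969 0.11832086 0.01461246]
screw [0.43832045 0.11438773 0.01531749]
screw [0.43105342 0.50265973 0.01808423]
```

View pics/crop.png

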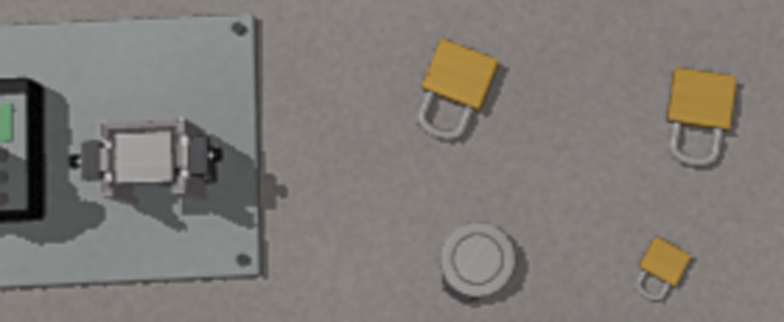

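The crop confirms two large brass padlocks with shackles toward the robot, at (460,75) and (703,98). The small one is clearly smaller, at (665,260), and the column is at (143,157). I'll move over the column first for a close look.

```bash
cat >> h.py <<'E'
from scipy.spatial.transform import Rotation as Rn
def pose():
    o=robot.get_obs();return np.array(o['tool_pos']),Rn.from_euler('xyz',o['ee_rot']).as_matrix()
def plan(xyz,ydeg):
    "row from here to TCP xyz (m) with tool z down and tool y at ydeg in the world"
    p,R=pose();a=np.radians(ydeg)
    y=np.array([np.cos(a),np.sin(a),0]);z=np.array([0,0,-1.]);G=np.stack([np.cross(y,z),y,z],1)
    rv=np.degrees(Rn.from_matrix(R.T@G).as_rotvec());d=R.T@(np.array(xyz)-p)*1000
    print('row',np.round(rv,2),np.round(d,1),'at',np.round(p*1000,1),'z-turn',round(rv[2],2))
def wcloud(s,p,R):
    z=s['range_z'];v,u=np.indices(z.shape);x=(u-s['cx'])/s['fx'];y=(v-s['cy'])/s['fy'];r=np.hypot(x,y)+1e-9
    k=np.tan(np.minimum(r,1.4))/r*z
    P=np.stack([x*k,y*k,z,np.ones_like(z)],-1)@s['T_tool_cam'].T
    W=P[...,:3]@R.T+p;W[(z==0)|(r>1.3)]=np.nan
    return W
E
python3 - <<'E'
from h import *
p,R=pose();print(R.round(3))
s=robot.snapshot('wrist');print(s['T_tool_cam'].round(3),s['fx'],s['cx'],s['cy'])
plan([.50,.2,.25],90.8)
E
```

```text
[[-0.909  0.417 -0.001]
 [ 0.417  0.909 -0.002]
 [ 0.    -0.002 -1.   ]]
[[-0.    -0.959 -0.282  0.082]
 [ 1.     0.    -0.    -0.001]
 [ 0.    -0.282  0.959 -0.179]
 [ 0.     0.     0.     1.   ]] 325.19226210127806 284.7005548366127 208.36331846015656
row [ -0.09  -0.03 -25.43] [-371.2 -159.5  -45.2] at [229.  499.6 204.6] z-turn -25.43
```

Request:
arm_command(targets=[0,0,-8,-120,-50,-45,-1,0,0,-16,-240,-100,-45,-1,0,0,-25.4,-371,-159.5,-45,-1,0,0,-25.4,-371,-159.5,-45,-1,0,0,-25.4,-371,-159.5,-45,-1,0,0,-25.4,-371,-159.5,-45,-1,0,0,-25.4,-371,-159.5,-45,-1,0,0,-25.4,-371,-159.5,-45,-1,0,0,-25.4,-371,-159.5,-45,-1,0,0,-25.4,-371,-159.5,-45,-1,0,0,-25.4,-371,-159.5,-45,-1,0,0,-25.4,-371,-159.5,-45,-1])

```text
time: 1.35
tool_pos: [0.4989, 0.2019, 0.2504]
ee_rot: [3.141, -0.001, -3.126]
wrist_force: [0.2, 0.7, 0.0]
width: 0.0938
finger_force: 0.0
```

Run:
```python
from h import *
import pickle
p,R=pose();s=snap('wrist','pics/w1.png');pickle.dump((s,p,R),open('w1.pkl','wb'))
c=s['color'];print(p,robot.get_obs()['time'])
W=wcloud(s,p,R)
print(W[210,285],np.nanmin(W[...,2]))
```

```text
[0.49885516 0.20186905 0.25041192] 1.4
[0.51685498 0.20104212 0.09267694] -0.0050066809792148614
```

View pics/w1.png

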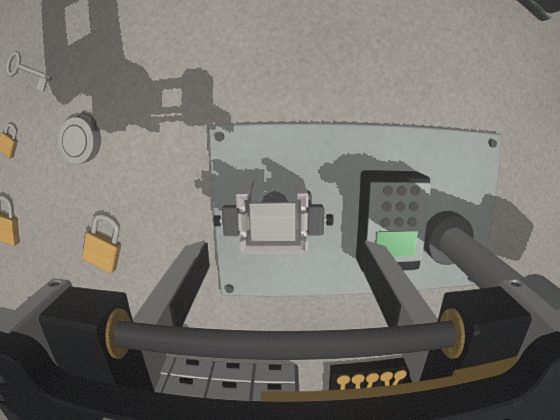

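```bash
cat >> h.py <<'E'
def ortho(s,p,R,z,x0,x1,y0,y1,k=5):
    "ortho image at height z; up = +x, left = +y, k px per mm"
    xs=np.arange(x1,x0,-.001/k);ys=np.arange(y1,y0,-.001/k)
    X,Y=np.meshgrid(xs,ys,indexing='ij');W=np.stack([X,Y,np.full_like(X,z)],-1)
    Tm=s['T_tool_cam'];t=(W-p)@R;c=(t-Tm[:3,3])@Tm[:3,:3]
    r=np.hypot(c[...,0],c[...,1]);th=np.arctan2(r,c[...,2])/r
    return cv2.remap(s['color'],(s['cx']+s['fx']*th*c[...,0]).astype(np.float32),(s['cy']+s['fy']*th*c[...,1]).astype(np.float32),cv2.INTER_CUBIC)[:,:,::-1]
E
python3 - <<'E'
from h import *
import pickle
s,p,R=pickle.load(open('w1.pkl','rb'))
o=ortho(s,p,R,.095,.48,.59,.13,.28).copy()
cv2.drawMarker(o,(400,275),(0,0,255),0,20,1) 
cv2.imwrite('pics/o1.png',o); print(o.shape)
W=wcloud(s,p,R);m=(W[...,0]>.47)&(W[...,0]<.6)&(W[...,1]>.12)&(W[...,1]<.28)
for lo,hi in((.09,.098),(.096,.106)):
    q=W[m&(W[...,2]>lo)&(W[...,2]<hi)];print(lo,len(q),q.min(0),q.max(0),np.percentile(q,[2,98],axis=0).round(4).tolist())
# base-plate outline (12 mm-ish)
d=W[...,2];print('plate z',np.nanmedian(d[255:285,240:330]),'bench',np.nanmedian(d[150:200,140:190]))
for (u,v) in [(219,136),(492,143),(229,289)]: print('screw',W[v-2:v+3,u-2:u+3].reshape(-1,3).mean(0))
E
```

```text
(550, 751, 3)
0.09 3289 [0.49672999 0.12060846 0.09000036] [0.5644425  0.25446621 0.09799656] [[0.5084, 0.1329, 0.0902], [0.5594, 0.2424, 0.0972]]
0.096 730 [0.49663134 0.14906977 0.09601766] [0.56526714 0.22605826 0.10332447] [[0.4977, 0.1506, 0.0962], [0.5643, 0.2247, 0.1022]]
plate z 0.012032881416535926 bench 4.1817223938506176e-05
screw [0.44220732 0.11557241 0.01692951]
screw [0.43297078 0.50269567 0.01613369]
screw [0.662233   0.12092937 0.01709277]
```

View pics/o1.png

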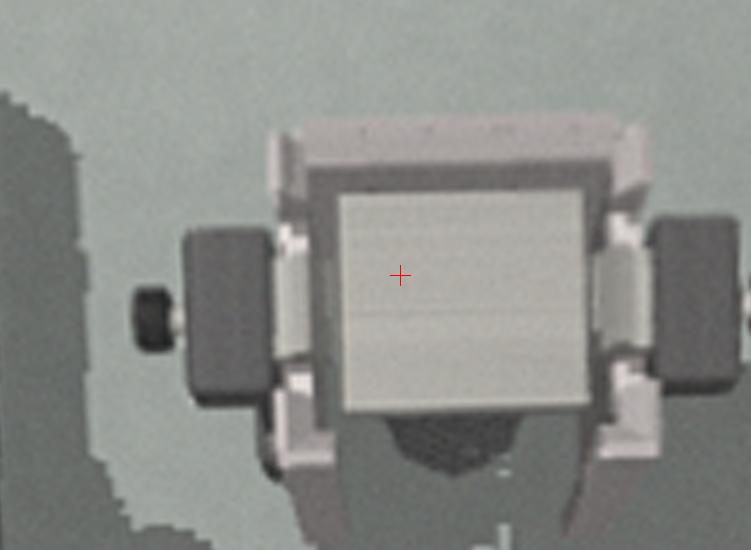

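The rectified wrist picture shows the follower plate with corners at (339,195), (583,190), (589,404) and (345,411). That puts the column axis at about x 0.5307, y 0.187, with yaw 1.4°. Next I'll move over lock A.

Run:
```python
from h import *
plan([.59,-.088,.17],68.3)
```

```text
row [ 3.000e-02 -2.000e-02  2.263e+01] [ -86.5 -291.4   80.3] at [498.9 202.  250.5] z-turn 22.63
```

Request:
arm_command(targets=[0,0,8,-25,-100,20,-1,0,0,15,-50,-200,50,-1,0,0,22.6,-86.5,-291.4,80,-1,0,0,22.6,-86.5,-291.4,80,-1,0,0,22.6,-86.5,-291.4,80,-1,0,0,22.6,-86.5,-291.4,80,-1,0,0,22.6,-86.5,-291.4,80,-1,0,0,22.6,-86.5,-291.4,80,-1,0,0,22.6,-86.5,-291.4,80,-1])

```text
time: 2.3
tool_pos: [0.5904, -0.0878, 0.171]
ee_rot: [3.14, -0.0, 2.762]
wrist_force: [0.5, 0.3, -0.4]
width: 0.0944
finger_force: 0.0
```

```bash
cat >> h.py <<'E'
def locklook(near,tool=True):
    p,R=pose();s=robot.snapshot('wrist');o=ortho(s,p,R,.02,near[0]-.06,near[0]+.06,near[1]-.06,near[1]+.06,5)
    W=wcloud(s,p,R)
    hsv=cv2.cvtColor(np.ascontiguousarray(o),cv2.COLOR_BGR2HSV)
    m=((hsv[...,0]>12)&(hsv[...,0]<30)&(hsv[...,1]>110)&(hsv[...,2]>90)).astype(np.uint8)
    n,l,st,c=cv2.connectedComponentsWithStats(m);k=1+np.argmax(st[1:,4])
    r=cv2.minAreaRect(np.argwhere(l==k)[:,::-1].astype(np.float32))
    cx=near[0]+.06-r[0][1]/5000;cy=near[1]+.06-r[0][0]/5000
    box=cv2.boxPoints(r);e=box-np.roll(box,1,0);L=np.linalg.norm(e,axis=1);d=e[np.argmax(L)]
    ang=np.degrees(np.arctan2(-d[0],-d[1]))%180
    q=W[(np.abs(W[...,0]-cx)<.02)&(np.abs(W[...,1]-cy)<.02)]
    print('lock',round(cx,4),round(cy,4),'y-axis deg',ang.round(2),'size',np.sort(L)[[0,3]]/5,'z',np.median(q[:,2]).round(4))
    return o,(cx,cy,ang)
E
python3 - <<'E'
from h import *
o,(x,y,a)=locklook((.615,-.088));cv2.imwrite('pics/lA.png',o)
plan([x,y,.1],a);plan([x,y,.010],a)
E
```

```text
lock 0.6118 -0.0888 y-axis deg 67.55 size [53.327595 58.7407  ] z 0.0199
row [0.07 0.06 0.77] [-20.2   6.6  71.6] at [590.5 -87.6 171.5] z-turn 0.77
row [0.07 0.06 0.77] [-20.1   6.5 161.6] at [590.5 -87.6 171.5] z-turn 0.77
```

View pics/lA.png

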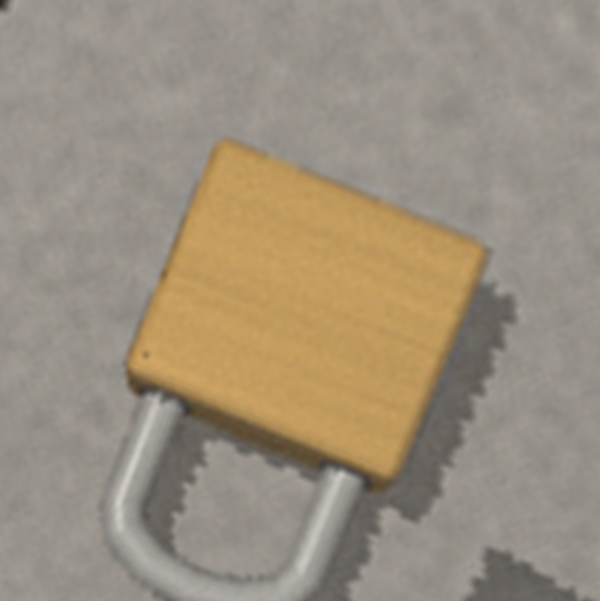

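Lock A's body corners are at (225,142), (485,247), (390,485) and (130,378). Its centre is about (0.6125, -0.0892), y-axis 68°, top at 20 mm. I'll descend, grip and lift.

Request:
arm_command(targets=[0,0,0.4,-21,6.5,45,-1,0,0,0.4,-21,6.5,90,-1,0,0,0.4,-21,6.5,130,-1,0,0,0.4,-21,6.5,150,-1,0,0,0.4,-21,6.5,161.5,-1,0,0,0.4,-21,6.5,161.5,-1,0,0,0.4,-21,6.5,161.5,1,0,0,0.4,-21,6.5,161.5,1,0,0,0.4,-21,6.5,161.5,1,0,0,0.4,-21,6.5,161.5,1,0,0,0.4,-21,6.5,161.5,1,0,0,0.4,-21,6.5,161.5,1])

```text
time: 3.55
tool_pos: [0.6137, -0.0905, 0.0104]
ee_rot: [3.139, 0.002, 2.754]
wrist_force: [1.4, 5.1, 4.9]
width: 0.0595
finger_force: 30.0
```

Request:
arm_command(targets=[0,0,0,0,0,0,1,0,0,0,0,0,-20,1,0,0,0,0,0,-60,1,0,0,0,0,0,-110,1,0,0,0,0,0,-170,1,0,0,0,0,0,-170,1,0,0,0,0,0,-170,1])

```text
time: 4.25
tool_pos: [0.6127, -0.0926, 0.1797]
ee_rot: [-3.14, 0.002, 2.753]
wrist_force: [-0.2, -0.7, -4.7]
width: 0.0598
finger_force: 30.0
```

Run:
```python
from h import *
plan([.5307,.1873,.18],91.4);plan([.5307,.1873,.115],91.4)
```

```text
row [ -0.09   0.12 -23.66] [181.9 227.9  -1. ] at [612.7 -92.6 179.7] z-turn -23.66
row [ -0.09   0.12 -23.66] [182. 228.  64.] at [612.7 -92.6 179.7] z-turn -23.66
```

Gripped: width 60 mm, and the load reads about 4.7 N. I'll hover over the column and check the alignment.

Request:
arm_command(targets=[0,0,-8,60,75,0,1,0,0,-16,120,150,0,1,0,0,-23.7,183.5,228,-1,1,0,0,-23.7,183.5,228,-1,1,0,0,-23.7,183.5,228,-1,1,0,0,-23.7,183.5,228,-1,1,0,0,-23.7,183.5,228,-1,1,0,0,-23.7,183.5,228,-1,1,0,0,-23.7,183.5,228,-1,1,0,0,-23.7,183.5,228,-1,1])

```text
time: 5.25
tool_pos: [0.5285, 0.1873, 0.1782]
ee_rot: [-3.14, -0.003, -3.118]
wrist_force: [0.4, 0.4, -4.8]
width: 0.0596
finger_force: 30.0
```

Run:
```python
from h import *
p,R=pose();s=snap('wrist');print(p)
o=ortho(s,p,R,p[2]+.010,.47,.59,.13,.25);cv2.imwrite('pics/h1.png',o)
plan([.5315,.1873,.18],91.4)
W=wcloud(s,p,R);W-=p
m=(np.abs(W[...,2])<.03)&(np.abs(W[...,1])<.02)&(np.abs(W[...,0])<.1)&(s['color'][...,0]>s['color'][...,2]*1.6)
q=W[m];print(len(q),np.percentile(q,[1,50,99],axis=0).round(4))
```

```text
[0.52852044 0.18729466 0.17818135]
row [-0.04 -0.1  -0.05] [-2.7 -0.2 -1.2] at [528.8 187.4 178.8] z-turn -0.05
5886 [[-0.027  -0.0195 -0.0042]
 [-0.0057 -0.0001  0.0094]
 [ 0.0233  0.0196  0.0109]]
```

View pics/h1.png

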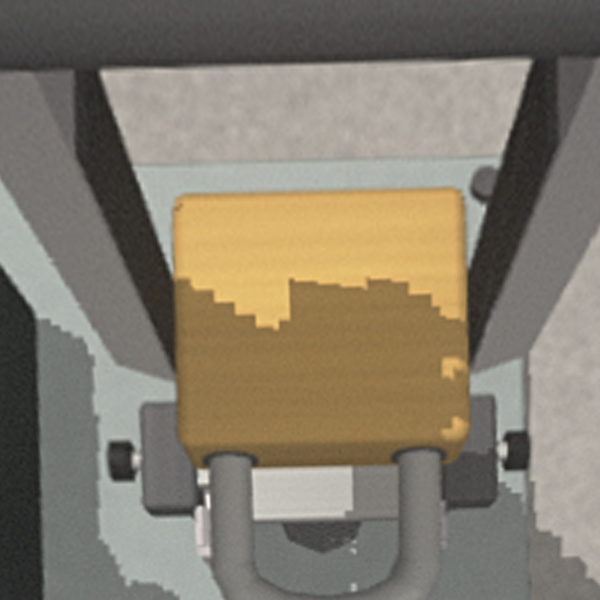

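The held lock's top is visible: far edge at row 190, columns 175–466. It sits about 2 mm towards the robot from the TCP and reads about 1.4 mm off in y, which is camera bias. I'll cross-check the column's y numerically with the other cameras.

Run:
```python
from h import *
import pickle
a,b=pickle.load(open('s.pkl','rb'));s1,p1,R1=pickle.load(open('w1.pkl','rb'))
p,R=pose();s2=robot.snapshot('wrist')
t=np.radians(1.4);ex=np.array([np.cos(t),np.sin(t)]);ey=np.array([-np.sin(t),np.cos(t)])
for n,s,W in(('top',a,cloud(a)),('scene',b,cloud(b)),('w1',s1,wcloud(s1,p1,R1)),('w2',s2,wcloud(s2,p,R))):
    d=W[...,:2]-np.array([.5307,.1873]);X=d@ex;Y=d@ey;Z=W[...,2]
    m=(np.abs(Y)<.08)&(np.abs(X)<.04)&(Z>.07)&(Z<.103)
    dark=m&(s['color'].max(-1)<105)&(np.abs(Y)>.035)&(np.abs(Y)<.062)
    L=dark&(Y>0);Rr=dark&(Y<0)
    f=lambda v:np.percentile(v,[2,98]).round(4)
    print(n,'L',L.sum(),f(Y[L]),'R',Rr.sum(),f(Y[Rr]),'X',f(X[L]),f(X[Rr]),'Z',np.median(Z[L]).round(4))
    for nm,mm in(('allY',m&(np.abs(X)<.012)),('rim',m&(Z>.096))): print('  ',nm,mm.sum(),f(Y[mm]) if mm.sum() else '',f(X[mm]) if mm.sum() else '')
    # follower: bright, near z .093
    fo=m&(np.abs(Y)<.024)&(np.abs(X)<.02);
for s,n in((a,'top'),(b,'scene')):
    T=np.linalg.inv(s['T']);q=[]
    for Yv in(.067,-.067):
        P=np.array([*(np.array([.5307,.1873])+Yv*ey),.075,1]);c=T@P;q.append((s['cx']+s['fx']*c[0]/c[2],s['cy']+s['fy']*c[1]/c[2]))
    print(n,'knob ends predicted px',np.round(q,1))
```

```text
top L 107 [0.0395 0.0601] R 151 [-0.0599 -0.0353] X [-0.0172  0.0154] [-0.0301  0.0301] Z 0.0898
   allY 465 [-0.063   0.0632] [-0.0113  0.0114]
   rim 136 [-0.0364  0.0389] [-0.0321  0.0335]
scene L 112 [0.0353 0.0607] R 112 [-0.0602 -0.0354] X [-0.0171  0.0332] [-0.0187  0.0326] Z 0.0911
   allY 357 [-0.062   0.0641] [-0.0115  0.0116]
   rim 139 [-0.0363  0.0381] [-0.0311  0.0354]
w1 L 497 [0.0385 0.061 ] R 506 [-0.0609 -0.0385] X [-0.0169  0.0152] [-0.0167  0.0147] Z 0.0906
   allY 2253 [-0.0629  0.0628] [-0.0115  0.0114]
   rim 729 [-0.0366  0.0373] [-0.0331  0.034 ]
w2 L 196 [0.0387 0.0616] R 547 [-0.0613 -0.0392] X [-0.0171  0.0102] [-0.017   0.0141] Z 0.0897
   allY 1560 [-0.0642  0.065 ] [-0.0117  0.0108]
   rim 115 [-0.0372  0.0383] [-0.0336 -0.0198]
top knob ends predicted px [[111.6 217.9]
 [165.  215.4]]
scene knob ends predicted px [[425.6 268.8]
 [376.2 253.3]]
```

All cameras agree on the column at about (0.531, 0.1885). I'll correct for that and lower onto the flare.

Request:
arm_command(targets=[0,-0.1,0,-3.9,1,10,1,0,-0.1,0,-3.9,1,30,1,0,-0.1,0,-3.9,1,50,1,0,-0.1,0,-3.9,1,65,1,0,-0.1,0,-3.9,1,68,1,0,-0.1,0,-3.9,1,70,1,0,-0.1,0,-3.9,1,70,1])

```text
time: 6.05
tool_pos: [0.5332, 0.1901, 0.1107]
ee_rot: [3.141, 0.003, -3.116]
wrist_force: [0.0, 0.9, -3.8]
width: 0.0596
finger_force: 30.0
```

Request:
arm_command(targets=[0,0,0,0,0,2,1,0,0,0,0,0,4,1,0,0,0,0,0,5,1,0,0,0,0,0,5,1])

```text
time: 6.45
tool_pos: [0.5326, 0.1901, 0.1061]
ee_rot: [3.141, 0.002, -3.116]
wrist_force: [-2.3, -1.3, 0.1]
width: 0.0598
finger_force: 30.0
```

Request:
arm_command(targets=[0,0,0,0.8,-1.2,0,1,0,0,0,0.8,-1.2,0,1,0,0,0,0.8,-1.2,2,1,0,0,0,0.8,-1.2,3,1,0,0,0,0.8,-1.2,3,1])

```text
time: 6.95
tool_pos: [0.5321, 0.1887, 0.1032]
ee_rot: [3.141, 0.003, -3.116]
wrist_force: [-1.8, -0.6, 3.0]
width: 0.0595
finger_force: 30.0
```

Request:
arm_command(targets=[0,0,0,0.5,0,2,1,0,0,0,0.5,0,4,1,0,0,0,0.5,0,5,1,0,0,0,0.5,0,5,1])

```text
time: 7.35
tool_pos: [0.5322, 0.1887, 0.099]
ee_rot: [3.141, 0.005, -3.116]
wrist_force: [-1.9, -1.9, 6.5]
width: 0.0599
finger_force: 30.0
```

The lock entered the column and the follower is giving spring force. I'll release, raise, close the fingers, and check how it sits.

Request:
arm_command(targets=[0,0,0,0,0,0,-1,0,0,0,0,0,0,-1,0,0,0,0,0,-1,-1,0,0,0,0,0,-1,-1,0,0,0,0,0,-20,-1,0,0,0,0,0,-45,-1,0,0,0,0,0,-75,1,0,0,0,0,0,-75,1,0,0,0,0,0,-75,1,0,0,0,0,0,-75,1,0,0,0,0,0,-75,1,0,0,0,0,0,-75,1])

```text
time: 8.55
tool_pos: [0.5305, 0.1886, 0.1704]
ee_rot: [-3.141, -0.001, -3.116]
wrist_force: [-0.3, 0.4, -0.4]
width: 0.0497
finger_force: 0.0
```

```bash
cat >> h.py <<'E'
def inlook(f=None,z=.113):
    p,R=pose();s=robot.snapshot('wrist');W=wcloud(s,p,R);c=s['color'].astype(int)
    if f: cv2.imwrite(f,ortho(s,p,R,z,.47,.59,.13,.25))
    m=(c[...,0]>c[...,2]*1.5)&(np.abs(W[...,0]-.53)<.05)&(np.abs(W[...,1]-.187)<.035)&(W[...,2]>.06)&(W[...,2]<.13)
    q=W[m];zt=np.percentile(q[:,2],80);q=q[np.abs(q[:,2]-zt)<.006]
    A=np.c_[q[:,:2],np.ones(len(q))];k=np.linalg.lstsq(A,q[:,2],rcond=None)[0]
    print('n',len(q),'bounds',np.percentile(q,[1,99],axis=0).round(4).tolist(),'tilt deg',np.degrees(k[:2]).round(2),'z mid',np.round(k@[.53,.1885,1],4))
E
python3 - <<'E'
from h import *
inlook('pics/i1.png');plan([.530,.1887,.118],91.4)
E
```

```text
n 4762 bounds [[0.5053, 0.1586, 0.1098], [0.5553, 0.2163, 0.1144]] tilt deg [ 0.63 -0.1 ] z mid 0.1128
row [-0.02 -0.02  0.08] [ 0.7  0.1 52.7] at [530.7 188.6 170.7] z-turn 0.08
```

View pics/i1.png

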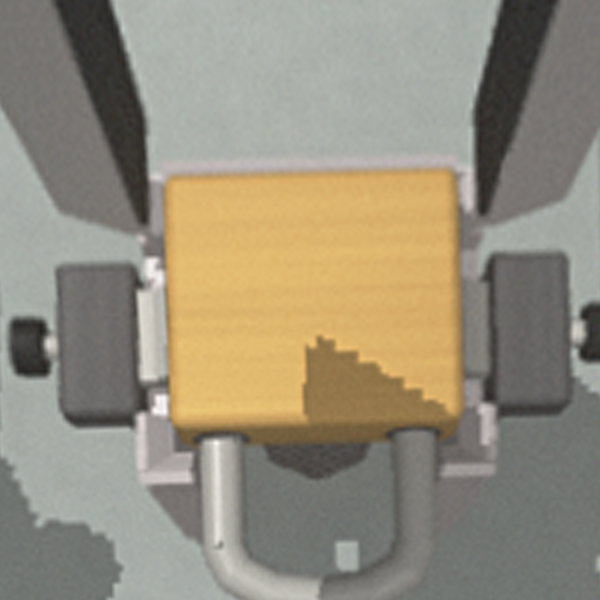

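The lock sits flat and centred in the mouth: body corners about (165,178), (458,170), (462,420) and (172,425), top at z 113 mm. I'll press it down with the fingers shut.

Request:
arm_command(targets=[0,0,0,0.7,0,20,1,0,0,0,0.7,0,40,1,0,0,0,0.7,0,50,1,0,0,0,0.7,0,50,1,0,0,0,0.7,0,50,1,0,0,0,0.7,0,57,1,0,0,0,0.7,0,64,1,0,0,0,0.7,0,71,1,0,0,0,0.7,0,78,1,0,0,0,0.7,0,84,1,0,0,0,0.7,0,90,1,0,0,0,0.7,0,91,1,0,0,0,0.7,0,91,1])

```text
time: 9.9
tool_pos: [0.5336, 0.1906, 0.0848]
ee_rot: [3.138, 0.01, -3.116]
wrist_force: [1.0, 3.1, 9.4]
width: 0.0006
finger_force: 4.8
```

Request:
arm_command(targets=[0,0,0,1,-1,3,1,0,0,0,1,-1,4,1,0,0,0,1,-1,4,1])

```text
time: 10.2
tool_pos: [0.5335, 0.1905, 0.0815]
ee_rot: [3.136, 0.013, -3.115]
wrist_force: [1.9, 3.7, 11.0]
width: 0.0003
finger_force: 5.2
```

Request:
arm_command(targets=[0,0,0,0,0,1.5,1,0,0,0,0,0,1.5,1])

```text
time: 10.4
tool_pos: [0.5335, 0.1904, 0.0801]
ee_rot: [3.136, 0.013, -3.115]
wrist_force: [2.1, 4.0, 11.1]
width: 0.0004
finger_force: 5.3
```

Request:
arm_command(targets=[0,0,0,0,0,-15,1,0,0,0,0,0,-50,1,0,0,0,0,0,-95,1,0,0,0,0,0,-95,1,0,0,0,0,0,-95,1])

```text
time: 10.9
tool_pos: [0.5302, 0.1878, 0.1721]
ee_rot: [3.141, 0.005, -3.116]
wrist_force: [-0.8, 0.6, -0.6]
width: 0.0005
finger_force: 0.0
```

Run:
```python
from h import *
inlook('pics/i2.png',.085);plan([.575,-.316,.17],81)
```

```text
n 3706 bounds [[0.5057, 0.1591, 0.0815], [0.5553, 0.2161, 0.0864]] tilt deg [ 0.83 -0.1 ] z mid 0.0849
row [-0.    0.08 10.47] [-3.280e+01 -5.046e+02  2.000e-01] at [529.3 187.6 170.1] z-turn 10.47
```

View pics/i2.png

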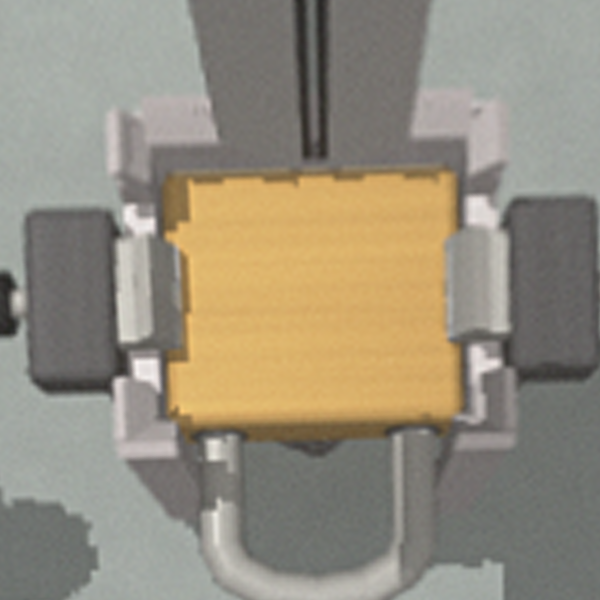

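The first lock's top is at 85 mm, with both catches out over its edges at (170,295) and (465,285). Now lock B.

Request:
arm_command(targets=[0,0,0,-3,-50,0,-1,0,0,5,-6,-100,0,-1,0,0,10.4,-32.8,-504.6,0,-1,0,0,10.4,-32.8,-504.6,0,-1,0,0,10.4,-32.8,-504.6,0,-1,0,0,10.4,-32.8,-504.6,0,-1,0,0,10.4,-32.8,-504.6,0,-1,0,0,10.4,-32.8,-504.6,0,-1,0,0,10.4,-32.8,-504.6,0,-1,0,0,10.4,-32.8,-504.6,0,-1,0,0,10.4,-32.8,-504.6,0,-1,0,0,10.4,-32.8,-504.6,0,-1,0,0,10.4,-32.8,-504.6,0,-1,0,0,10.4,-32.8,-504.6,0,-1])

```text
time: 12.35
tool_pos: [0.5753, -0.3139, 0.1701]
ee_rot: [3.14, 0.001, 2.988]
wrist_force: [-0.1, 0.1, 0.5]
width: 0.0942
finger_force: 0.0
```

Run:
```python
from h import *
o,(x,y,a)=locklook((.587,-.316));cv2.imwrite('pics/lB.png',o)
plan([x,y,.1],a);plan([x,y,.010],a)
```

```text
lock 0.5832 -0.3175 y-axis deg 80.04 size [53.270714 58.650494] z 0.0199
row [0.05 0.09 1.17] [-8.1 -2.4 70.6] at [ 575.5 -314.   170.5] z-turn 1.17
row [0.05 0.09 1.17] [ -7.9  -2.4 160.6] at [ 575.5 -314.   170.5] z-turn 1.17
```

Request:
arm_command(targets=[0,0,1,-7,-1.4,45,-1,0,0,1,-7,-1.4,90,-1,0,0,1,-7,-1.4,130,-1,0,0,1,-7,-1.4,150,-1,0,0,1,-7,-1.4,160.5,-1,0,0,1,-7,-1.4,160.5,-1,0,0,1,-7,-1.4,160.5,1,0,0,1,-7,-1.4,160.5,1,0,0,1,-7,-1.4,160.5,1,0,0,1,-7,-1.4,160.5,1,0,0,1,-7,-1.4,160.5,1,0,0,1,-7,-1.4,160.5,1])

```text
time: 13.6
tool_pos: [0.5832, -0.3172, 0.0112]
ee_rot: [3.139, 0.003, 2.969]
wrist_force: [0.8, 4.3, 5.1]
width: 0.0595
finger_force: 30.0
```

Request:
arm_command(targets=[0,0,0,0,0,0,1,0,0,0,0,0,-20,1,0,0,0,0,0,-60,1,0,0,0,0,0,-110,1,0,0,0,0,0,-170,1,0,0,0,0,0,-170,1,0,0,0,0,0,-170,1])

```text
time: 14.3
tool_pos: [0.5825, -0.3195, 0.1814]
ee_rot: [-3.14, 0.005, 2.968]
wrist_force: [0.1, 0.2, -5.1]
width: 0.0593
finger_force: 30.0
```

Run:
```python
from h import *
plan([.5315,.1885,.18],91.4)
```

```text
row [ -0.15   0.27 -11.36] [ 1.381e+02  4.915e+02 -3.000e-01] at [ 582.5 -319.5  181.4] z-turn -11.36
```

Request:
arm_command(targets=[0,0,-5,30,100,0,1,0,0,-11.4,138,491.5,0,1,0,0,-11.4,138,491.5,0,1,0,0,-11.4,138,491.5,0,1,0,0,-11.4,138,491.5,0,1,0,0,-11.4,138,491.5,0,1,0,0,-11.4,138,491.5,0,1,0,0,-11.4,138,491.5,0,1,0,0,-11.4,138,491.5,0,1,0,0,-11.4,138,491.5,0,1,0,0,-11.4,138,491.5,0,1,0,0,-11.4,138,491.5,0,1,0,0,-11.4,138,491.5,0,1])

```text
time: 15.6
tool_pos: [0.5298, 0.1881, 0.1768]
ee_rot: [-3.139, -0.003, -3.116]
wrist_force: [-0.3, -1.0, -5.3]
width: 0.0595
finger_force: 30.0
```

Run:
```python
from h import *
p,R=pose();s=snap('wrist');print(p)
o=ortho(s,p,R,p[2]+.010,.47,.59,.13,.25);cv2.imwrite('pics/h2.png',o)
W=wcloud(s,p,R);W-=p
m=(np.abs(W[...,2])<.03)&(np.abs(W[...,1])<.02)&(np.abs(W[...,0])<.1)&(s['color'][...,0]>s['color'][...,2]*1.6)
q=W[m];print(len(q),np.percentile(q,[1,50,99],axis=0).round(4))
plan([.5315,.1885,.108],91.4)
```

```text
[0.52978472 0.18811495 0.17684612]
5790 [[-0.0243 -0.0196 -0.0051]
 [-0.0031 -0.0001  0.0086]
 [ 0.0262  0.0196  0.01  ]]
row [-0.12 -0.1  -0.02] [-1.4  0.9 69.7] at [530.3 187.7 177.7] z-turn -0.02
```

View pics/h2.png

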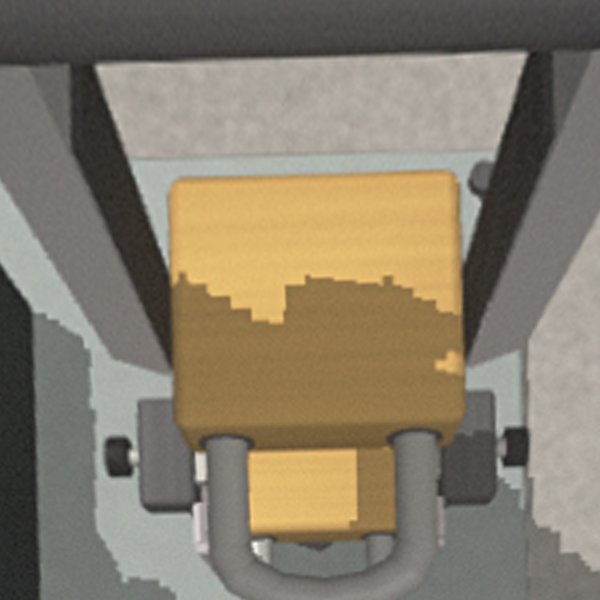

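The held lock B's far edge is at row 178 with its sides at columns 168–462. It sits 2.9 mm further forward in the grip than A did, so I'll aim for TCP x 0.5293.

Request:
arm_command(targets=[-0.1,-0.1,0,0.8,-0.2,10,1,-0.1,-0.1,0,0.8,-0.2,30,1,-0.1,-0.1,0,0.8,-0.2,50,1,-0.1,-0.1,0,0.8,-0.2,65,1,-0.1,-0.1,0,0.8,-0.2,67,1,-0.1,-0.1,0,0.8,-0.2,67,1,-0.1,-0.1,0,0.8,-0.2,67,1])

```text
time: 16.35
tool_pos: [0.5309, 0.1893, 0.1141]
ee_rot: [3.139, 0.006, -3.116]
wrist_force: [0.1, -0.0, -4.6]
width: 0.0594
finger_force: 30.0
```

Request:
arm_command(targets=[0.1,0.3,0,1.6,-0.6,0,1,0.1,0.3,0,1.6,-0.6,3,1,0.1,0.3,0,1.6,-0.6,6,1,0.1,0.3,0,1.6,-0.6,8,1,0.1,0.3,0,1.6,-0.6,8,1])

```text
time: 16.85
tool_pos: [0.5283, 0.1888, 0.1044]
ee_rot: [3.142, -0.002, -3.116]
wrist_force: [0.4, 0.5, -4.6]
width: 0.0596
finger_force: 30.0
```

Request:
arm_command(targets=[0,0,0,-0.5,0,2,1,0,0,0,-0.5,0,4,1,0,0,0,-0.5,0,6,1,0,0,0,-0.5,0,6.5,1,0,0,0,-0.5,0,6.5,1])

```text
time: 17.35
tool_pos: [0.5296, 0.189, 0.0997]
ee_rot: [3.141, 0.0, -3.116]
wrist_force: [-2.0, 0.8, 5.8]
width: 0.0597
finger_force: 30.0
```

Pressing against the catches inside the column. Go 1 mm lower, release, rise and look.

Request:
arm_command(targets=[0,0,0,0.3,0,1.2,1,0,0,0,0.3,0,1.2,1,0,0,0,0.3,0,1.2,-1,0,0,0,0.3,0,1.2,-1,0,0,0,0.3,0,0,-1,0,0,0,0,0,0,-1,0,0,0,0,0,-20,-1,0,0,0,0,0,-45,-1,0,0,0,0,0,-75,1,0,0,0,0,0,-75,1,0,0,0,0,0,-75,1,0,0,0,0,0,-75,1,0,0,0,0,0,-75,1,0,0,0,0,0,-75,1,0,0,0,0,0,-75,1,0,0,0,0,0,-75,1])

```text
time: 18.95
tool_pos: [0.529, 0.1887, 0.1731]
ee_rot: [-3.142, -0.002, -3.116]
wrist_force: [-0.8, -0.5, 0.1]
width: 0.0337
finger_force: 0.0
```

Run:
```python
from h import *
inlook('pics/i3.png',.105);plan([.530,.1887,.118],91.4)
```

```text
n 4315 bounds [[0.5054, 0.1587, 0.1047], [0.5549, 0.2163, 0.1094]] tilt deg [ 1.2  -0.06] z mid 0.1078
row [-0.   -0.12  0.08] [-1.  -0.1 55.2] at [529.1 188.7 173.2] z-turn 0.08
```

Lock B sits flat and centred, top at 108 mm. Pressing.

Request:
arm_command(targets=[0,0,0,1.5,-1,20,1,0,0,0,1.5,-1,45,1,0,0,0,1.5,-1,57,1,0,0,0,1.5,-1,57,1,0,0,0,1.5,-1,64,1,0,0,0,1.5,-1,71,1,0,0,0,1.5,-1,78,1,0,0,0,1.5,-1,85,1,0,0,0,1.5,-1,91,1,0,0,0,1.5,-1,96,1,0,0,0,1.5,-1,97,1,0,0,0,1.5,-1,97,1])

```text
time: 20.2
tool_pos: [0.5313, 0.1882, 0.0814]
ee_rot: [3.14, 0.009, -3.116]
wrist_force: [0.4, -1.3, 10.6]
width: 0.0004
finger_force: 5.2
```

Request:
arm_command(targets=[0,0,0,0,0,1.5,1,0,0,0,0,0,1.5,1,0,0,0,0,0,1.5,1])

```text
time: 20.5
tool_pos: [0.5314, 0.1882, 0.0802]
ee_rot: [3.14, 0.009, -3.116]
wrist_force: [-0.1, -0.5, 11.1]
width: 0.0006
finger_force: 5.3
```

Request:
arm_command(targets=[0,0,0,0,0,-15,1,0,0,0,0,0,-50,1,0,0,0,0,0,-95,1,0,0,0,0,0,-120,1,0,0,0,0,0,-120,1,0,0,0,0,0,-120,1])

```text
time: 21.1
tool_pos: [0.5279, 0.1878, 0.1955]
ee_rot: [3.141, -0.0, -3.116]
wrist_force: [0.5, -1.0, -0.9]
width: 0.0002
finger_force: 0.0
```

Run:
```python
from h import *
inlook('pics/i4.png',.085)
```

```text
n 3183 bounds [[0.5058, 0.1597, 0.0823], [0.5557, 0.2166, 0.0866]] tilt deg [ 0.61 -0.05] z mid 0.0849
```

View pics/i4.png

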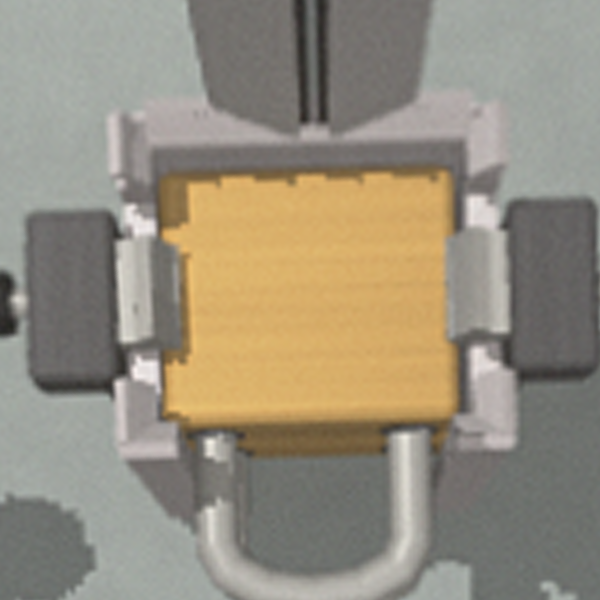

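The second lock's top is at 85 mm and flat, and both catches are out over it, at (170,295) and (465,285). The robot is clear, so I'll hand in.

```bash
python3 -c "
from bench import robot
print(robot.close_job())"
```

```text
the job is handed in; nothing more can be done
None
```

I handed the job in at about 21 s of the 69 s limit: both large brass padlocks lie flat in the magazine, one on top of the other with shackles at the open front and both catches out over the upper one; the hand-in returned no verdict.

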